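# Swap the movement cassette in a watch tester

### The job

The tested movement cassette is latched down in the watch tester's push-push bay: press it gently until the catch lets go, let it pop up by itself, then stand it upright in the free middle slot of the wooden rack. Then put the waiting cassette from the rack into the bay and press it gently until the catch holds it down. Do not strain the tester and leave the other things on the bench where they are.

Things in the scene. Friction and masses are not known exactly. Their poses are not given: they have to be found in the camera images.
- bay: Fixed watch tester, white box: x -55 to 125 mm, y +-75 mm, 80 mm high; 20 mm high dark display on top at x 78 to 122 mm. Origin on the table below the slot's centre. Slot open upward, 16 (x) x 42 mm (y), chamfered; a cassette stands in it with axes along the tester's, on a spring lift with a push-push catch. Pressing the tester with more than 30 N harms it.
- mouth (a point): Slot centre at the tester's top (80 mm up). Catch height unknown within 4 mm: a caught cassette sticks out 14 to 22 mm, a released one about 18 mm more. Pressing slowly takes 3 to 8 N (more when fast); past the caught position the catch toggles, just before a firm rubber end stop (8 N/mm) is felt. Let up, the cassette rises some mm and stays (caught) or rises, within 1 s, to its released height.
- tested_centre (a point): Centre of the tested cassette, which starts caught in the bay: an upright aluminium slab 14 mm (x) by 40 mm (y) by 60 mm high (z), about 0.09 kg, a round brass movement on each broad face. The point is 30 mm above its underside. Only stands on the lift, not fixed to it.
- waiting_centre (a point): Centre of the waiting cassette, the same in shape, size and mass, standing in one of the two end slots of the rack. 30 mm above its underside.
- rack: Fixed dark wooden rack, 56 mm (x) by 196 mm (y) by 30 mm high, origin under its centre, with three slots 17 mm (x) by 43 mm (y), 20 mm deep, 62 mm apart along y. The middle one is free; the end ones hold the waiting cassette and a black spacer. A cassette stands in a slot with its axes along the rack's.
- free_slot (a point): Centre of the floor of the rack's free middle slot, 10 mm above the table; 20 mm below the rack's top. Axes as the rack.
- spacer: Bystander: black plastic block 13 x 34 x 34 mm standing in the other end slot of the rack; origin under it.
- loupe: Bystander: small black eye loupe, a cone 36 mm wide and 30 mm high, on the table between tester and rack; origin under it.
- oiljar: Bystander: amber glass jar 34 mm wide and 45 mm high on the near side of the loupe; origin under it.
Things that resemble listed ones, but are neither listed nor needed, are in the scene too. What is shaped like the part that bears tested_centre but blue or orange is not meant. Leave any purple or red look-alike of the part that bears waiting_centre alone.

How it is judged:
By the outcome, as a careful person would: the job done as asked, in the order asked, and still so for the second after the job is handed in, with the robot touching nothing.
It also fails if it takes over 72 s, if anything falls off the work surface, if the arm or the gripper's body presses on something with over 40 N, if the wrist force passes 120 N, or if a joint passes its speed limit or range.

### The arm

A 6-joint arm with a two-finger parallel gripper is mounted at the origin on the work surface. World frame = base frame: x ahead of the robot, y to its left, z up, the work surface at z = 0. Lengths are in mm, angles in rad, forces in N, time in s.
With the tool pointing down it reaches from about 350 to 775 mm from the base axis. Payload 7.3 kg.
Tool frame: the origin (TCP) lies on the front face of the gripper's body, between the roots of the fingers; the fingertips stand 66 mm ahead of it and the grasp point (between the pads) lies 47 mm ahead of it (bot.tcp_to_grasp is the z of the grasp point in the tool frame, in mm); z points along the fingers, y is the direction in which the jaws open and shut (so a half turn about z gives the same grasp; the last joint's range is limited). The gripper opens to 92 mm and grips with 3 to 60 N. Pads are 19 mm wide; open, the fingers measure 130 mm over their backs; the gripper's body (75 mm by 190 mm) begins 47 mm behind the grasp point.
Start: joints at [-1.261, 0.342, 1.524, -0, 1.275, -0.146], TCP at [231.117, -471.406, 292.241] pointing down, gripper open.
Joint ranges: [-2.53, 2.53], [-0.77, 2.02], [0.04, 2.7], [-1, 4.14], [0.28, 2.66], [-3.11, 3.11]. Speed limits (rad/s): [2.57, 2.57, 3.14, 3.14, 3.14, 3.14].

### API

Orientations are given as [roll, pitch, yaw] about the fixed x, y, z axes, in that order (R = Rz(yaw) Ry(pitch) Rx(roll)).
In Python, from plant import bot gives the robot as it stands.
- The arm moves only by the tool carry_out, never from a script. Its argument "deltas" is a list that holds one entry, the list of rows, each a list of 4 numbers: the shift along the tool's x, y, z in mm, then the turn about the tool's z in units of 5 degrees (1.0 is 5 degrees). A call has 1 to 20 rows; each row is the pose to reach, as a shift and turn from the pose commanded when the call began, along the tool's axes at that moment; what a row does not reach only later rows make up. A row lasts 1/10 s, in which the tool goes at most 50 mm and 8.59 degrees, less where a joint would pass 70% of its speed; a pose out of reach is approached as far as the arm can. A call with a gripper value outside its range is refused whole. "fingers" is the finger opening in mm, from 0 to 91.8, set as the call begins (left out, the last holds). The fingers move at their own pace and stop on an object; the grip force is fixed at half the most. Time passes only in rows, so rows that repeat a pose let the fingers close. It gives the time, the measured TCP pose, the force and the opening at its end, in the units of the state.
- bot.get_obs(): the state, without advancing time (a new reading comes with each control period).
- bot.capture(name): name is "side" or "top"; returns (picture, depth): 400x640x3 uint8, blue, green, red; 400x640 float32, mm along the optical axis (not along the pixel's ray), 0 where there is no reading.
- bot.camera_model(name): a dict with "K" (3x3 intrinsics, pixels), "camera_from_world" (4x4, takes a point from world to camera coordinates). Camera axes: x right, y down, z forward; pixel columns grow to the right and rows downward; lengths in mm; the calibration is good to about 2 mm. A picture is of the moment at which its call begins. camera_model takes no time and is no camera call.
- bot.close_job(): hands the job in, once; it reports no verdict.
The state is a dict: "time": time; "joint_positions": joint angles; "dq": joint speeds; "tau": joint torques, N m; "tool_pos": TCP position; "tcp_rot": TCP orientation; "contact_force": force on the tool from outside, world axes, zero at the start; "moment": the same for the moment, N m; "grip_width": finger opening in mm.
Only numpy, scipy, OpenCV 4.12 (cv2) and the standard library are available. Lean on these libraries where they do the work, as an engineer would, in place of code of your own. Each camera call takes 0.05 s, during which the arm holds its last target. There are 200 camera calls.

## Working session

There is one attempt and no reset: what is moved stays moved. The work goes in short steps, Python scripts to look and compute and a tool call to move; the robot and the scene stay as the last step left them, time stands still between calls to the robot, and variables do not carry over. Pictures are saved under pics/ and viewed, about 8 in all and at most 12, crops included, and the job is handed in when it is done.

Besides the shell and the picture viewer there is one more tool, called after "Request:" by a JSON object that holds its "name" and its "arguments". carry_out: Moves the arm, as the interface text tells. Its arguments: {"type":"object","properties":{"deltas":{"type":"array","items":{"type":"array","items":{"type":"array","items":{"type":"number"}}}},"fingers":{"type":"number"}},"required":["deltas"]}

```bash
ls; mkdir -p pics; cat > h.py <<'E'
import numpy as np, cv2
from plant import bot
def cap(n,save):
    p,d=bot.capture(n); cv2.imwrite(f'pics/{save}.png',p); np.save(f'{save}_d.npy',d); return p,d
def back(n,u,v,z=None,d=None):
    """pixel -> world, on plane world-z=z or with depth d"""
    m=bot.camera_model(n);K=np.array(m['K']);T=np.linalg.inv(np.array(m['camera_from_world']))
    r=np.linalg.inv(K)@[u,v,1.]
    if d is not None: return (T@np.r_[r*d,1])[:3]
    dw=T[:3,:3]@r;o=T[:3,3]; return o+dw*(z-o[2])/dw[2]
def proj(n,P):
    m=bot.camera_model(n);K=np.array(m['K']);c=(np.array(m['camera_from_world'])@np.r_[P,1])[:3]
    q=K@c;return q[:2]/q[2],c[2]
E
python3 - <<'E'
from h import *
for n in('top','side'):
    cap(n,n+'0');m=bot.camera_model(n);print(n,np.round(m['K'],1).tolist(),np.round(m['camera_from_world'],3).tolist())
print(bot.get_obs())
E
```

```text
pics
top [[447.2, 0.0, 311.4], [0.0, 447.2, 197.5], [0.0, 0.0, 1.0]] [[-0.082, -0.997, -0.001, 27.112], [-0.975, 0.081, -0.209, 569.753], [0.208, -0.016, -0.978, 1061.35], [0.0, 0.0, 0.0, 1.0]]
side [[442.5, 0.0, 316.1], [0.0, 442.5, 198.7], [0.0, 0.0, 1.0]] [[0.927, -0.374, -0.01, -495.721], [-0.212, -0.505, -0.837, 181.865], [0.308, 0.778, -0.547, 892.273], [0.0, 0.0, 0.0, 1.0]]
{'time': 0.1, 'joint_positions': array([-1.26100991e+00,  3.42644324e-01,  1.52490075e+00,  9.29546248e-06,
        1.27540265e+00, -1.45994665e-01]), 'dq': array([-0.00035565, -0.00181663, -0.00114321,  0.00048832,  0.00108461,
        0.00227655]), 'tau': array([ 1.96685636e-03, -4.32002735e+01, -2.44694835e+01,  7.18951668e-02,
        5.25789033e-02, -4.94292897e-05]), 'tool_pos': array([ 231.02842617, -471.13815531,  291.62616833]), 'tcp_rot': array([-3.14025329e+00, -2.05925680e-04,  4.55778228e-01]), 'contact_force': array([0.06735554, 0.24086247, 0.35938135]), 'moment': array([-0.00792897, -0.00688678,  0.01585357]), 'grip_width': 91.89167182944446}
```

View pics/top0.png

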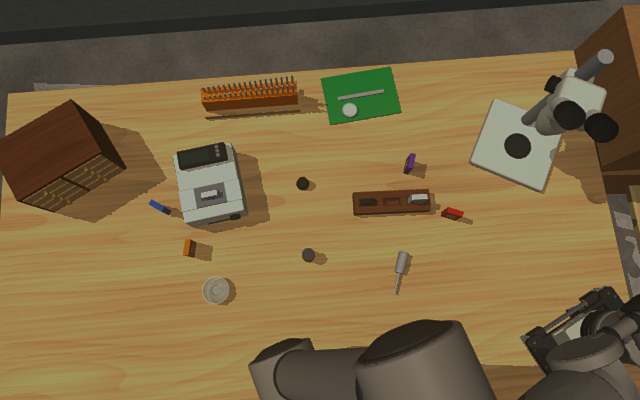

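View pics/side0.png

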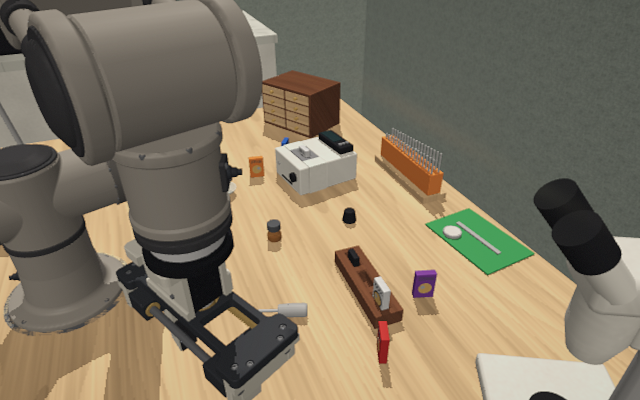

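Top view: the tester is at (209,185) with a silver cassette at (209,195). The look-alikes for it are blue (160,207) and orange (190,248). The rack is at (392,202), with a silver cassette in the right end slot (419,199) and the spacer in the left (368,202). The look-alikes for the waiting cassette are purple (410,163) and red (453,213). The loupe is at (303,184) and the jar at (308,255). I choose the silver ones at (209,195) and (419,199), and will check both in one close crop.

```bash
python3 - <<'E'
from h import *
p=cv2.imread('pics/top0.png')
a=cv2.resize(p[135:235,165:255],None,fx=5.5,fy=5.5,interpolation=cv2.INTER_CUBIC)[:, :]
b=cv2.resize(p[175:230,345:465],None,fx=6.6,fy=6.6,interpolation=cv2.INTER_CUBIC)
a=cv2.resize(p[140:230,165:250],None,fx=4.4,fy=4.4,interpolation=cv2.INTER_CUBIC)
b=cv2.resize(p[175:225,345:440],None,fx=4.4,fy=4.4,interpolation=cv2.INTER_CUBIC)
c=np.zeros((396,800,3),np.uint8);c[:a.shape[0],:a.shape[1]]=a;c[:b.shape[0],380:380+b.shape[1]]=b[:,:420]
cv2.imwrite('pics/crop0.png',c)
d=np.load('top0_d.npy')
for u,v in[(209,195),(195,205),(228,180),(419,197),(355,210),(392,202),(303,184),(308,254)]: print(u,v,np.round(back('top',u,v,d=d[v,u]),1))
E
```

```text
209 195 [588.2 227.3 100.2]
195 205 [571.  267.1  78.7]
228 180 [627.4 183.4  79.7]
419 197 [ 547.  -285.9   71.4]
355 210 [ 534.6 -128.8   30.8]
392 202 [ 551.7 -230.2    8.3]
303 184 [614.4  -1.5  28.4]
308 254 [4.315e+02 1.000e-01 4.440e+01]
```

View pics/crop0.png

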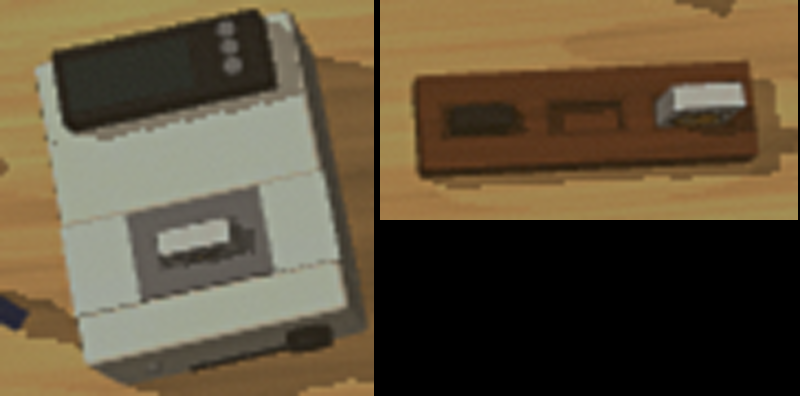

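The crop confirms bare silver cassettes in the bay and in the rack's right slot. The middle slot is free.

```bash
cat >> h.py <<'E'
def cloud(n,d):
    m=bot.camera_model(n);K=np.array(m['K']);T=np.linalg.inv(np.array(m['camera_from_world']))
    v,u=np.mgrid[:400,:640];r=np.stack([(u-K[0,2])/K[0,0]*d,(v-K[1,2])/K[1,1]*d,d],-1)
    W=r@T[:3,:3].T+T[:3,3];W[d<=0]=np.nan;return W
def rect(W,lo,hi,c,R):
    m=(W[...,2]>lo)&(W[...,2]<hi)&(np.hypot(W[...,0]-c[0],W[...,1]-c[1])<R)
    P=W[m];(cx,cy),(w,h),a=cv2.minAreaRect(P[:,:2].astype(np.float32))
    return len(P),np.round([cx,cy,w,h,a,np.median(P[:,2])],1),np.round(P[:,:2].mean(0),1)
E
python3 - <<'E'
from h import *
W=cloud('top',np.load('top0_d.npy'))
print('tester',rect(W,74,86,(610,225),140)); print('disp',rect(W,92,110,(670,235),60))
print('tested',rect(W,92,110,(588,227),32)); print('rack',rect(W,24,37,(550,-222),115))
print('waiting',rect(W,66,78,(547,-286),35)); print('spacer',rect(W,39,50,(550,-160),40))
print('loupe',rect(W,20,36,(614,0),30)); print('jar',rect(W,38,50,(431,0),30))
Ws=cloud('side',np.load('side0_d.npy'))
print('S tested',rect(Ws,92,110,(588,227),32));print('S rack',rect(Ws,24,37,(550,-222),115));print('S waiting',rect(Ws,66,78,(547,-286),35)); print('S tester',rect(Ws,74,86,(610,225),140))
E
```

```text
tester (3279, array([626.8, 233.5, 178.7, 150.4,   8.2,  80.6]), array([609.5, 230.1]))
disp (797, array([691.6, 239.6,  46.5, 114.2,   6.8, 101.2]), array([689.3, 238.8]))
tested (97, array([593. , 228.9,  14.6,  39.4,   8.1,  97.2]), array([592.6, 228.5]))
rack (1334, array([ 586.1, -226.4,  197. ,  127.3,   87.7,   30.5]), array([ 550.9, -222.2]))
waiting (97, array([ 548.5, -286.3,   40.2,   14.5,   88.7,   70.9]), array([ 548.3, -285.7]))
spacer (65, array([ 552.8, -162.7,   31. ,   11.4,   86.7,   44. ]), array([ 552.6, -162.6]))
loupe (94, array([620.6,   0.7,  26.5,  26. ,  82.1,  29.7]), array([6.201e+02, 2.000e-01]))
jar (130, array([431.6,   1.1,  29.9,  29.6,  40.5,  45.3]), array([431.6,   0.6]))
S tested (48, array([591.5, 227.1,  16.4,  39.7,   8.7,  95.9]), array([591.4, 224.5]))
S rack (1673, array([ 582.5, -226.9,  200.9,  123.2,   88.1,   29.7]), array([ 548.1, -238. ]))
S waiting (140, array([ 546.8, -289. ,   41.9,   13.5,   87.9,   69.7]), array([ 546.5, -290.4]))
S tester (1395, array([626.1, 231.9, 182. , 156.3,   8.1,  79.7]), array([610. , 216.7]))
```

```bash
cat >> h.py <<'E'
def go(x,y,z,yawdeg):
    o=bot.get_obs();c,s=np.cos(o['tcp_rot'][2]),np.sin(o['tcp_rot'][2]);d=np.array([x,y,z])-o['tool_pos']
    t=(yawdeg-np.degrees(o['tcp_rot'][2])+180)%360-180
    print('t%.1f'%o['time'],'delta',np.round([c*d[0]+s*d[1],s*d[0]-c*d[1],-d[2],-t/5],2),'F',np.round(o['contact_force'],1),'pos',np.round(o['tool_pos'],1),'rot',np.round(np.degrees(o['tcp_rot']),2),'w',round(float(o['grip_width']),1))
E
python3 - <<'E'
from h import *
for n in('top','side'):
    W=cloud(n,np.load(n+'0_d.npy'));W[W[...,0]>588]=np.nan
    print('rack',n,rect(W,24,36,(550,-222),115))
go(592.2,228.5,200,98.1)
E
```

```text
rack top (1309, array([ 551. , -225. ,  197.1,   57.6,   88.1,   30.5]), array([ 550.1, -221.7]))
rack side (1600, array([ 549.6, -225.7,  200.9,   57.5,   87.7,   29.7]), array([ 545. , -236.1]))
t0.1 delta [ 632.26 -469.24   91.63  -14.4 ] F [0.1 0.2 0.4] pos [ 231.  -471.1  291.6] rot [-1.7992e+02 -1.0000e-02  2.6110e+01] w 91.9
```

Request:
{"name": "carry_out", "arguments": {"deltas": [[[632.3, -469.2, 91.6, -14.4], [632.3, -469.2, 91.6, -14.4], [632.3, -469.2, 91.6, -14.4], [632.3, -469.2, 91.6, -14.4], [632.3, -469.2, 91.6, -14.4], [632.3, -469.2, 91.6, -14.4], [632.3, -469.2, 91.6, -14.4], [632.3, -469.2, 91.6, -14.4], [632.3, -469.2, 91.6, -14.4], [632.3, -469.2, 91.6, -14.4], [632.3, -469.2, 91.6, -14.4], [632.3, -469.2, 91.6, -14.4], [632.3, -469.2, 91.6, -14.4], [632.3, -469.2, 91.6, -14.4], [632.3, -469.2, 91.6, -14.4], [632.3, -469.2, 91.6, -14.4], [632.3, -469.2, 91.6, -14.4], [632.3, -469.2, 91.6, -14.4], [632.3, -469.2, 91.6, -14.4], [632.3, -469.2, 91.6, -14.4]]], "fingers": 0}}

```text
time: 2.1
tool_pos: [592.2, 227.0, 201.0]
tcp_rot: [3.142, 0.0, 1.711]
contact_force: [-0.4, -0.4, -1.4]
grip_width: 0.2
```

```bash
python3 - <<'E'
from h import *
go(592.2,228.5,168,98.1)
E
```

```text
t2.1 delta [ 1.470e+00  2.400e-01  3.297e+01 -1.000e-02] F [-0.4 -0.4 -1.4] pos [592.2 227.  201. ] rot [1.800e+02 1.000e-02 9.803e+01] w 0.2
```

Request:
{"name": "carry_out", "arguments": {"deltas": [[[1, 0.2, 15, 0], [1.5, 0.2, 28, 0], [1.5, 0.2, 33, 0], [1.5, 0.2, 34, 0], [1.5, 0.2, 35, 0], [1.5, 0.2, 36, 0], [1.5, 0.2, 37, 0], [1.5, 0.2, 38, 0], [1.5, 0.2, 39, 0], [1.5, 0.2, 39, 0], [1.5, 0.2, 39, 0]]]}}

```text
time: 3.2
tool_pos: [592.4, 229.8, 161.9]
tcp_rot: [3.141, 0.0, 1.712]
contact_force: [0.2, 0.1, 2.1]
grip_width: 0.3
```

Request:
{"name": "carry_out", "arguments": {"deltas": [[[0, 0, 0.5, 0], [0, 0, 1, 0], [0, 0, 1.5, 0], [0, 0, 2, 0], [0, 0, 2, 0]]]}}

```text
time: 3.7
tool_pos: [592.4, 229.8, 159.8]
tcp_rot: [3.141, 0.0, 1.712]
contact_force: [0.2, 0.3, 4.6]
grip_width: 0.1
```

Request:
{"name": "carry_out", "arguments": {"deltas": [[[0, 0, 0.5, 0], [0, 0, 1, 0], [0, 0, 1.5, 0], [0, 0, 1.5, 0], [0, 0, 1.5, 0]]]}}

```text
time: 4.2
tool_pos: [592.4, 229.8, 158.2]
tcp_rot: [3.141, 0.0, 1.712]
contact_force: [-0.8, 0.1, 5.4]
grip_width: 0.4
```

Request:
{"name": "carry_out", "arguments": {"deltas": [[[0, 0, 0.5, 0], [0, 0, 1, 0], [0, 0, 1, 0], [0, 0, 1, 0]]]}}

```text
time: 4.6
tool_pos: [592.4, 229.8, 157.3]
tcp_rot: [3.141, 0.0, 1.712]
contact_force: [0.5, 0.8, 5.8]
grip_width: 0.5
```

Request:
{"name": "carry_out", "arguments": {"deltas": [[[0, 0, 0.5, 0], [0, 0, 1, 0], [0, 0, 1, 0], [0, 0, 1, 0]]]}}

```text
time: 5.0
tool_pos: [592.4, 229.8, 156.3]
tcp_rot: [3.141, 0.0, 1.712]
contact_force: [-1.2, 0.8, 5.3]
grip_width: 0.7
```

Request:
{"name": "carry_out", "arguments": {"deltas": [[[0, 0, 0.5, 0], [0, 0, 1, 0], [0, 0, 1, 0], [0, 0, 1, 0]]]}}

```text
time: 5.4
tool_pos: [592.4, 229.8, 155.3]
tcp_rot: [3.141, -0.0, 1.712]
contact_force: [-0.7, 0.6, 5.3]
grip_width: -0.2
```

Request:
{"name": "carry_out", "arguments": {"deltas": [[[0, 0, 0.5, 0], [0, 0, 1, 0], [0, 0, 1.5, 0], [0, 0, 1.5, 0], [0, 0, 1.5, 0]]]}}

```text
time: 5.9
tool_pos: [592.5, 229.8, 153.9]
tcp_rot: [3.141, 0.0, 1.713]
contact_force: [-0.8, -1.1, 6.7]
grip_width: 0.7
```

Request:
{"name": "carry_out", "arguments": {"deltas": [[[0, 0, 0.5, 0], [0, 0, 1, 0], [0, 0, 1, 0], [0, 0, 1, 0]]]}}

```text
time: 6.3
tool_pos: [592.6, 229.8, 153.1]
tcp_rot: [3.141, -0.0, 1.712]
contact_force: [-0.5, 0.2, 5.7]
grip_width: 0.3
```

Request:
{"name": "carry_out", "arguments": {"deltas": [[[0, 0, 0.5, 0], [0, 0, 1, 0], [0, 0, 1, 0], [0, 0, 1, 0]]]}}

```text
time: 6.7
tool_pos: [592.9, 229.9, 152.7]
tcp_rot: [3.139, -0.0, 1.712]
contact_force: [-0.5, 0.0, 9.2]
grip_width: 0.4
```

Request:
{"name": "carry_out", "arguments": {"deltas": [[[0, 0, -2, 0], [0, 0, -5, 0], [0, 0, -9, 0], [0, 0, -14, 0], [0, 0, -20, 0], [0, 0, -28, 0], [0, 0, -40, 0], [0, 0, -55, 0], [0, 0, -75, 0], [0, 0, -75, 0], [0, 0, -75, 0], [0, 0, -75, 0]]], "fingers": 0}}

```text
time: 7.9
tool_pos: [591.8, 229.6, 225.5]
tcp_rot: [-3.14, 0.0, 1.712]
contact_force: [0.5, -0.5, 0.1]
grip_width: 0.9
```

```bash
python3 - <<'E'
from h import *
p,d=cap('side','side1');W=cloud('side',d)
print('S tested',rect(W,102,130,(592,228),40))
cv2.imwrite('pics/c1.png',cv2.resize(p[90:210,250:370],None,fx=4,fy=4,interpolation=cv2.INTER_CUBIC))
p,d=cap('top','top1');W=cloud('top',d);print('T tested',rect(W,102,130,(592,228),40))
go(592.2,228.5,150,98.1)
E
```

```text
S tested (74, array([591.4, 226.9,  15.3,  40.4,   7.1, 112. ]), array([590.2, 222.7]))
T tested (33, array([594.3, 214.6,  13.9,  12. ,   2.2, 114. ]), array([592.7, 213.3]))
t8.0 delta [-1.11  0.15 75.41  0.  ] F [-0.2 -0.2  0.7] pos [591.9 229.6 225.4] rot [-1.7988e+02  2.0000e-02  9.8110e+01] w 0.5
```

View pics/c1.png

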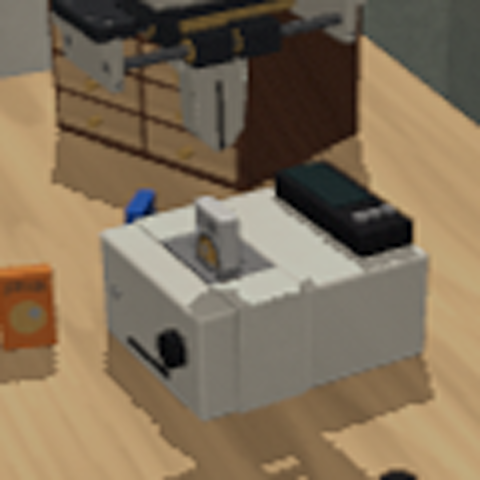

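The crop shows the cassette popped up, its top at about crop (218,205), z ≈ 114. Now I'll open, descend and grasp it.

Request:
{"name": "carry_out", "arguments": {"deltas": [[[-1, 0.2, 0, 0], [-1, 0.2, 0, 0], [-1, 0.2, 0, 0], [-1, 0.2, 10, 0], [-1, 0.2, 30, 0], [-1, 0.2, 50, 0], [-1, 0.2, 65, 0], [-1, 0.2, 72, 0], [-1, 0.2, 75, 0], [-1, 0.2, 75, 0], [-1, 0.2, 75, 0]]], "fingers": 45}}

```text
time: 9.1
tool_pos: [593.1, 228.8, 152.3]
tcp_rot: [3.14, -0.0, 1.712]
contact_force: [0.2, 0.9, -0.7]
grip_width: 45.0
```

Request:
{"name": "carry_out", "arguments": {"deltas": [[[0, 0, 0, 0], [0, 0, 0, 0], [0, 0, 0, 0], [0, 0, 0, 0], [0, 0, 0, 0], [0, 0, 0, 0], [0, 0, 0, 0]]], "fingers": 0}}

```text
time: 9.8
tool_pos: [592.7, 228.8, 151.7]
tcp_rot: [3.141, 0.0, 1.712]
contact_force: [-0.4, 0.4, 1.6]
grip_width: 13.6
```

Request:
{"name": "carry_out", "arguments": {"deltas": [[[0, 0, -3, 0], [0, 0, -8, 0], [0, 0, -15, 0], [0, 0, -25, 0], [0, 0, -35, 0], [0, 0, -50, 0], [0, 0, -65, 0], [0, 0, -80, 0], [0, 0, -95, 0], [0, 0, -105, 0], [0, 0, -110, 0], [0, 0, -110, 0]]]}}

```text
time: 11.0
tool_pos: [592.8, 228.8, 262.4]
tcp_rot: [3.14, -0.0, 1.712]
contact_force: [0.5, -0.0, -1.3]
grip_width: 13.8
```

```bash
python3 - <<'E'
from h import *
go(550.3,-225.3,185,87.9)
E
```

```text
t11.0 delta [-443.57 -106.2    77.42    2.04] F [ 0.5 -0.  -1.3] pos [592.8 228.8 262.4] rot [179.92  -0.    98.12] w 13.8
```

Request:
{"name": "carry_out", "arguments": {"deltas": [[[-15, -4, 0, 0.1], [-45, -11, 0, 0.3], [-90, -22, 0, 0.5], [-135, -33, 10, 0.7], [-180, -44, 20, 1], [-225, -55, 30, 1.2], [-270, -66, 40, 1.4], [-315, -76, 50, 1.6], [-355, -86, 60, 1.8], [-390, -94, 60, 2], [-415, -100, 60, 2], [-433, -104, 60, 2], [-443.5, -106.2, 65, 2], [-443.5, -106.2, 70, 2], [-443.5, -106.2, 70, 2], [-443.5, -106.2, 70, 2], [-443.5, -106.2, 70, 2]]]}}

```text
time: 12.7
tool_pos: [550.4, -224.2, 191.7]
tcp_rot: [3.141, -0.0, 1.539]
contact_force: [0.4, -0.3, -0.4]
grip_width: 13.5
```

```bash
python3 - <<'E'
from h import *
p,d=cap('side','side2')
cv2.imwrite('pics/c2.png',cv2.resize(p[170:330,300:450],None,fx=4,fy=3.7,interpolation=cv2.INTER_CUBIC))
cap('top','top2')
go(550.3,-225.3,140,87.9)
for P in [(550.3,-225.3,30)]: print(proj('side',P),proj('top',P))
E
```

```text
t12.8 delta [-0.77 -0.11 51.9   0.06] F [-0.3 -0.5  0.1] pos [ 550.4 -224.5  191.9] rot [1.7997e+02 1.0000e-02 8.8180e+01] w 13.8
(array([366.26240004, 276.92420334]), np.float64(870.0815126267851)) (array([391.66566777, 201.02394845]), np.float64(1150.2032065295564))
```

View pics/c2.png

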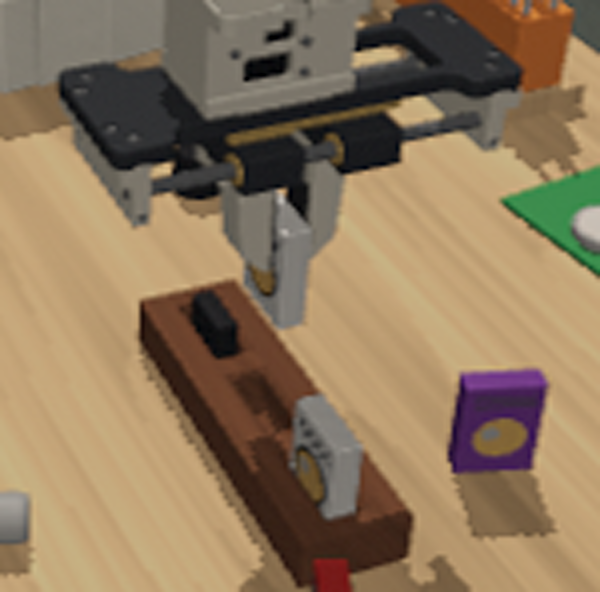

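The crop shows the cassette upright in the fingers at about (285,270), above the free slot at (262,395). The waiting cassette is at (330,455). I'll measure the held cassette relative to the waiting one in the same camera.

```bash
python3 - <<'E'
from h import *
W=cloud('side',np.load('side2_d.npy'));th=np.radians(-2.1);c,s=np.cos(th),np.sin(th)
o=bot.camera_model('side')
for nm,cen,zl,zh in[('held',(550,-225),95,128),('wait',(548,-287),36,66)]:
    X=W[...,0]-550.3;Y=W[...,1]+225.3
    a=c*X+s*Y;b=-s*X+c*Y
    cy=0 if nm=='held' else -62
    m=(W[...,2]>zl)&(W[...,2]<zh)&(abs(a)<14)&(abs(b-cy)<30)
    A,B,Z=a[m],b[m],W[...,2][m]
    e=B<cy-16; f=(B>cy-14)&(B<cy+14)
    print(nm,m.sum(),'end b',np.median(B[e]),e.sum(),'end a range',np.percentile(A[e],[2,50,98]),'face a',np.median(A[f]),f.sum(),'bmax',np.percentile(B,99))
    if nm=='held':
        m=(W[...,2]>60)&(W[...,2]<130)&(abs(a)<14)&(abs(b)<30);print('zmin',np.percentile(W[...,2][m],[0.5,2,5]))
E
```

```text
held 185 end b -19.462245421588257 99 end a range [-7.40616382 -1.3616949   6.28090672] face a -7.0827724447891205 71 bmax 18.706292081878516
zmin [94.15884245 96.16402268 97.0978513 ]
wait 212 end b -82.52408398440868 93 end a range [-8.36881377 -2.2999639   5.7751321 ] face a -7.636211581080852 97 bmax -44.11097986035089
```

Request:
{"name": "carry_out", "arguments": {"deltas": [[[-1, -0.5, 10, 0.05], [-1, -0.5, 30, 0.05], [-1, -0.5, 48, 0.05], [-1, -0.5, 57, 0.05], [-1, -0.5, 60, 0.05], [-1, -0.5, 62, 0.05], [-1, -0.5, 64, 0.05], [-1, -0.5, 66, 0.05], [-1, -0.5, 68, 0.05], [-1, -0.5, 70, 0.05], [-1, -0.5, 70, 0.05]]]}}

```text
time: 13.9
tool_pos: [549.5, -226.2, 121.4]
tcp_rot: [-3.141, -0.0, 1.534]
contact_force: [-0.7, 0.2, -1.7]
grip_width: 14.0
```

Request:
{"name": "carry_out", "arguments": {"deltas": [[[0, 0, 3, 0], [0, 0, 6, 0], [0, 0, 9, 0], [0, 0, 11, 0], [0, 0, 12, 0], [0, 0, 12.5, 0], [0, 0, 12.5, 0]]]}}

```text
time: 14.6
tool_pos: [549.6, -226.3, 109.1]
tcp_rot: [-3.142, 0.0, 1.534]
contact_force: [-0.1, -0.1, 0.1]
grip_width: 13.6
```

Request:
{"name": "carry_out", "arguments": {"deltas": [[[0, 0, 0.7, 0], [0, 0, 1.4, 0], [0, 0, 1.8, 0], [0, 0, 1.8, 0]]]}}

```text
time: 15.0
tool_pos: [549.6, -226.3, 107.5]
tcp_rot: [3.141, 0.0, 1.534]
contact_force: [0.2, 0.4, 0.9]
grip_width: 13.5
```

Request:
{"name": "carry_out", "arguments": {"deltas": [[[0, 0, 0, 0], [0, 0, 0, 0], [0, 0, 0, 0], [0, 0, 0, 0], [0, 0, 0, 0], [0, 0, -5, 0], [0, 0, -20, 0], [0, 0, -45, 0], [0, 0, -60, 0], [0, 0, -60, 0], [-30, 0, -60, 0], [-61, 0, -60, 0], [-61, 0, -60, 0], [-61, 0, -60, 0], [-61, 0, -60, 0]]], "fingers": 45}}

```text
time: 16.5
tool_pos: [547.1, -286.3, 166.6]
tcp_rot: [-3.14, -0.001, 1.534]
contact_force: [0.4, 0.7, 0.4]
grip_width: 44.8
```

```bash
python3 - <<'E'
from h import *
p,d=cap('side','side3');W=cloud('side',d)
cv2.imwrite('pics/c3.png',cv2.resize(p[170:330,300:450],None,fx=4,fy=3.7,interpolation=cv2.INTER_CUBIC))
print(rect(W,60,80,(548,-226),26))
go(548,-287.5,108,87.9)
E
```

```text
(3, array([ 5.429e+02, -2.091e+02,  4.100e+00,  1.000e-01,  6.270e+01,
        6.500e+01]), array([ 543.1, -208.8]))
t16.6 delta [-1.27  0.84 58.83  0.  ] F [-0.2  0.8  0.1] pos [ 547.2 -286.2  166.8] rot [-1.7995e+02 -5.0000e-02  8.7900e+01] w 45.2
```

View pics/c3.png

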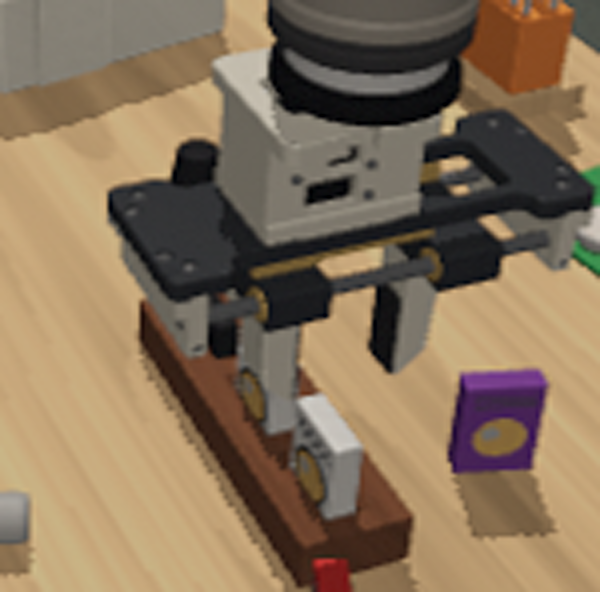

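The crop shows the tested cassette standing in the middle slot at (265,385), with the open gripper above the waiting one at (328,455). Now grasping the waiting cassette.

Request:
{"name": "carry_out", "arguments": {"deltas": [[[-1, 0.8, 10, 0], [-1, 0.8, 28, 0], [-1, 0.8, 44, 0], [-1, 0.8, 54, 0], [-1, 0.8, 58, 0], [-1, 0.8, 58, 0], [-1, 0.8, 58, 0]]]}}

```text
time: 17.25
tool_pos: [548.4, -288.4, 109.9]
tcp_rot: [3.141, 0.001, 1.534]
contact_force: [-0.0, 0.4, -0.1]
grip_width: 45.0
```

Request:
{"name": "carry_out", "arguments": {"deltas": [[[0, 0, 0, 0], [0, 0, 0, 0], [0, 0, 0, 0], [0, 0, 0, 0], [0, 0, 0, 0], [0, 0, 0, 0], [0, 0, 0, 0]]], "fingers": 0}}

```text
time: 17.95
tool_pos: [548.1, -288.3, 109.4]
tcp_rot: [3.141, 0.0, 1.533]
contact_force: [-0.5, 0.2, 1.0]
grip_width: 13.6
```

Request:
{"name": "carry_out", "arguments": {"deltas": [[[0, 0, -3, 0], [0, 0, -8, 0], [0, 0, -15, 0], [0, 0, -25, 0], [0, 0, -40, 0], [0, 0, -60, 0], [0, 0, -85, 0], [0, 0, -110, 0], [0, 0, -135, 0], [0, 0, -145, 0], [0, 0, -145, 0]]]}}

```text
time: 19.05
tool_pos: [548.5, -288.6, 256.3]
tcp_rot: [3.138, 0.002, 1.534]
contact_force: [-0.5, -0.4, -1.4]
grip_width: 13.9
```

```bash
python3 - <<'E'
from h import *
go(592.2,228.5,235,98.1)
E
```

```text
t19.1 delta [518.32  24.39  21.3   -2.05] F [-0.5 -0.4 -1.4] pos [ 548.5 -288.6  256.3] rot [1.7982e+02 1.2000e-01 8.7870e+01] w 13.9
```

Request:
{"name": "carry_out", "arguments": {"deltas": [[[15, 0.7, 0, 0], [45, 2, 0, 0], [90, 4, 0, -0.5], [138, 6.5, 0, -0.8], [186, 9, 0, -1], [234, 11, 0, -1.2], [282, 13.5, 0, -1.4], [330, 15.5, 0, -1.6], [376, 18, 0, -1.8], [418, 20, 0, -2.05], [455, 21.5, 5, -2.05], [485, 23, 10, -2.05], [505, 24, 15, -2.05], [514, 24.4, 20, -2.05], [518.3, 24.4, 21, -2.05], [518.3, 24.4, 21, -2.05], [518.3, 24.4, 21, -2.05], [518.3, 24.4, 21, -2.05]]]}}

```text
time: 20.85
tool_pos: [592.0, 227.8, 233.6]
tcp_rot: [3.141, 0.0, 1.711]
contact_force: [0.2, -1.0, -1.1]
grip_width: 14.0
```

```bash
cat > m.py <<'E'
from h import *
# held cassette vs earlier popped cassette (side1), in the side camera, tester axes
th=np.radians(8.1);c,s=np.cos(th),np.sin(th)
for f,zl,zh in[('side1',86,110),('side4',140,168)]:
    if f=='side4': p,d=cap('side',f)
    else: d=np.load(f+'_d.npy')
    W=cloud('side',d);X=W[...,0]-592.2;Y=W[...,1]-228.5;a=c*X+s*Y;b=-s*X+c*Y;Z=W[...,2]
    m=(Z>zl)&(Z<zh)&(abs(a)<14)&(abs(b)<30);A,B=a[m],b[m];e=B<-16;g=(B>-14)&(B<14)
    print(f,'end b',np.median(B[e]),e.sum(),'a',np.percentile(A[e],[2,50,98]),'face a',np.median(A[g]),g.sum(),'bmax',np.percentile(B,99))
go(592.2,228.5,185,98.1)
E
python3 m.py
```

```text
side1 end b -19.503351728554996 40 a [-7.6425643  -1.45414444  5.88443516] face a -7.179511745862813 37 bmax 17.556400686343927
side4 end b -20.24180779598938 57 a [-8.61199687 -1.31602209  6.09005561] face a -7.859281136682073 47 bmax 18.78012856862031
t20.9 delta [ 6.300e-01  2.600e-01  4.869e+01 -1.000e-02] F [-0.7 -0.1 -1.4] pos [592.  227.8 233.7] rot [1.7997e+02 1.0000e-02 9.8040e+01] w 14.0
```

Request:
{"name": "carry_out", "arguments": {"deltas": [[[0.7, 0.5, 10, 0], [0.7, 0.5, 28, 0], [0.7, 0.5, 42, 0], [0.7, 0.5, 49, 0], [0.7, 0.5, 51, 0], [0.7, 0.5, 53, 0], [0.7, 0.5, 54.5, 0], [0.7, 0.5, 56, 0], [0.7, 0.5, 57.5, 0], [0.7, 0.5, 59, 0], [0.7, 0.5, 60, 0], [0.7, 0.5, 60, 0]]]}}

```text
time: 22.1
tool_pos: [592.4, 229.1, 173.2]
tcp_rot: [3.141, 0.001, 1.712]
contact_force: [0.6, -3.1, 0.4]
grip_width: 13.5
```

Request:
{"name": "carry_out", "arguments": {"deltas": [[[-0.3, 0, 0, 0], [-0.6, 0, 0.5, 0], [-0.6, 0, 2, 0], [-0.6, 0, 4, 0], [-0.6, 0, 4, 0]]]}}

```text
time: 22.6
tool_pos: [592.1, 229.0, 168.7]
tcp_rot: [-3.141, 0.0, 1.712]
contact_force: [0.3, -1.1, -1.3]
grip_width: 13.8
```

Request:
{"name": "carry_out", "arguments": {"deltas": [[[-0.3, 0, 2, 0], [-0.3, 0, 4, 0], [-0.3, 0, 6, 0], [-0.3, 0, 8, 0], [-0.3, 0, 10, 0], [-0.3, 0, 12, 0], [-0.3, 0, 13, 0], [-0.3, 0, 13, 0]]]}}

```text
time: 23.4
tool_pos: [592.2, 228.6, 156.0]
tcp_rot: [-3.141, 0.0, 1.712]
contact_force: [-0.3, -0.3, -0.6]
grip_width: 13.8
```

Request:
{"name": "carry_out", "arguments": {"deltas": [[[0, 0, 1, 0], [0, 0, 2, 0], [0, 0, 2, 0], [0, 0, 2, 0]]]}}

```text
time: 23.8
tool_pos: [592.3, 228.6, 154.3]
tcp_rot: [3.142, 0.0, 1.712]
contact_force: [0.4, -0.3, -1.6]
grip_width: 13.5
```

Request:
{"name": "carry_out", "arguments": {"deltas": [[[0, 0, 0, 0], [0, 0, 0, 0], [0, 0, 0, 0], [0, 0, 0, 0], [0, 0, 0, 0], [0, 0, -5, 0], [0, 0, -15, 0], [0, 0, -30, 0], [0, 0, -42, 0], [0, 0, -48, 0], [0, 0, -48, 0], [0, 0, -48, 0]]], "fingers": 45}}

```text
time: 25.0
tool_pos: [592.1, 228.6, 202.1]
tcp_rot: [-3.141, 0.0, 1.712]
contact_force: [-0.3, 0.3, 0.4]
grip_width: 44.9
```

```bash
python3 - <<'E'
from h import *
p,d=cap('side','side5');W=cloud('side',d)
print('S',rect(W,88,130,(592,228),27))
cv2.imwrite('pics/c5.png',cv2.resize(p[90:210,250:370],None,fx=4,fy=4,interpolation=cv2.INTER_CUBIC))
go(592.2,228.5,184,98.1)
E
```

```text
S (127, array([591.3, 225.2,  14.5,  43.9,   9.8, 104.7]), array([589.9, 222.2]))
t25.1 delta [-0.09  0.16 17.75  0.  ] F [ 0.4 -0.1 -0.1] pos [592.  228.6 201.7] rot [-1.7994e+02  1.0000e-02  9.8110e+01] w 45.0
```

View pics/c5.png

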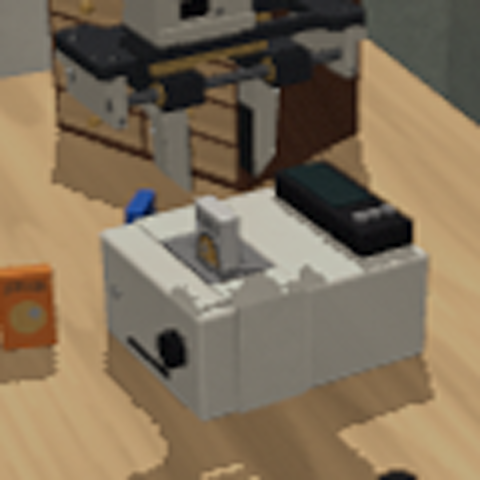

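The crop shows the new cassette standing upright in the slot at released height, with its top at about (218,205). I'll close the fingers and press.

Request:
{"name": "carry_out", "arguments": {"deltas": [[[0, 0, 0, 0], [0, 0, 0, 0], [0, 0, 0, 0], [0, 0, 0, 0], [0, 0, 0, 0], [0, 0, 8, 0], [0, 0, 15, 0], [0, 0, 18, 0], [0, 0, 19, 0], [0, 0, 20, 0], [0, 0, 21, 0], [0, 0, 22, 0], [0, 0, 23, 0], [0, 0, 24, 0], [0, 0, 25, 0], [0, 0, 26, 0], [0, 0, 27, 0], [0, 0, 27, 0]]], "fingers": 0}}

```text
time: 26.85
tool_pos: [592.3, 228.6, 175.3]
tcp_rot: [3.141, 0.0, 1.712]
contact_force: [1.2, -0.1, 3.4]
grip_width: 0.3
```

Request:
{"name": "carry_out", "arguments": {"deltas": [[[0, 0, 1, 0], [0, 0, 2, 0], [0, 0, 3, 0], [0, 0, 4, 0], [0, 0, 5, 0], [0, 0, 6, 0], [0, 0, 7, 0], [0, 0, 8, 0], [0, 0, 9, 0], [0, 0, 10, 0], [0, 0, 10, 0]]]}}

```text
time: 27.95
tool_pos: [592.3, 228.6, 165.2]
tcp_rot: [-3.141, 0.0, 1.712]
contact_force: [0.2, 0.4, 4.3]
grip_width: 0.5
```

Request:
{"name": "carry_out", "arguments": {"deltas": [[[0, 0, 1, 0], [0, 0, 2, 0], [0, 0, 3, 0], [0, 0, 4, 0], [0, 0, 5, 0], [0, 0, 6, 0], [0, 0, 7, 0], [0, 0, 8, 0], [0, 0, 9, 0], [0, 0, 9, 0]]]}}

```text
time: 28.95
tool_pos: [592.4, 228.6, 156.4]
tcp_rot: [3.141, 0.0, 1.712]
contact_force: [0.1, 0.1, 5.3]
grip_width: 0.5
```

Request:
{"name": "carry_out", "arguments": {"deltas": [[[0, 0, 0.5, 0], [0, 0, 1, 0], [0, 0, 1.5, 0], [0, 0, 2, 0], [0, 0, 2, 0], [0, 0, 2, 0]]]}}

```text
time: 29.55
tool_pos: [592.4, 228.7, 154.5]
tcp_rot: [3.141, 0.0, 1.712]
contact_force: [-0.1, 0.2, 5.6]
grip_width: 0.3
```

Request:
{"name": "carry_out", "arguments": {"deltas": [[[0, 0, 0.5, 0], [0, 0, 1, 0], [0, 0, 1.5, 0], [0, 0, 1.5, 0], [0, 0, 1.5, 0]]]}}

```text
time: 30.05
tool_pos: [592.4, 228.7, 153.1]
tcp_rot: [3.141, 0.0, 1.712]
contact_force: [-0.0, -0.7, 6.4]
grip_width: 0.5
```

Request:
{"name": "carry_out", "arguments": {"deltas": [[[0, 0, 0.5, 0], [0, 0, 0.8, 0], [0, 0, 0.8, 0], [0, 0, 0.8, 0]]]}}

```text
time: 30.45
tool_pos: [592.7, 228.7, 152.8]
tcp_rot: [3.14, -0.0, 1.712]
contact_force: [0.0, -0.1, 9.1]
grip_width: 0.3
```

Request:
{"name": "carry_out", "arguments": {"deltas": [[[0, 0, 0.4, 0], [0, 0, 0.4, 0], [0, 0, 0.4, 0]]]}}

```text
time: 30.75
tool_pos: [592.7, 228.7, 152.6]
tcp_rot: [3.14, -0.0, 1.712]
contact_force: [0.1, -0.6, 9.5]
grip_width: 0.6
```

Request:
{"name": "carry_out", "arguments": {"deltas": [[[0, 0, -1, 0], [0, 0, -2, 0], [0, 0, -4, 0], [0, 0, -6, 0], [0, 0, -9, 0], [0, 0, -13, 0], [0, 0, -20, 0], [0, 0, -35, 0], [0, 0, -60, 0], [0, 0, -95, 0], [0, 0, -120, 0], [-45, 0, -120, 0], [-90, 0, -120, 0], [-135, 0, -120, 0], [-170, 0, -120, 0], [-170, 0, -120, 0], [-170, 0, -120, 0]]]}}

```text
time: 32.45
tool_pos: [616.1, 59.8, 271.4]
tcp_rot: [-3.141, -0.001, 1.711]
contact_force: [0.2, 0.4, 0.1]
grip_width: 0.4
```

```bash
python3 - <<'E'
from h import *
p,d=cap('side','side6');q,e=cap('top','top6');Ws=cloud('side',d);W=cloud('top',e)
for n,w in(('S',Ws),('T',W)):
  for a in[('bay',90,125,(592,228),27),('mid',64,78,(550,-225),26),('spacer',39,50,(552,-163),25),('loupe',20,36,(614,0),30),('jar',38,50,(431,0),30)]:
    try: print(n,a[0],rect(w,*a[1:]))
    except Exception as x: print(n,a[0],'none')
cv2.imwrite('pics/c6.png',cv2.resize(p[90:340,250:450],None,fx=3,fy=2.4,interpolation=cv2.INTER_CUBIC))
go(592,228,200,98.1)
E
```

```text
S bay (56, array([593.3, 227.2,  16.9,  44.4,   7.8,  95.7]), array([591. , 224.4]))
S mid (131, array([ 549.4, -228. ,   40.6,   15.3,   88.7,   69.6]), array([ 547.9, -229.5]))
S spacer (83, array([ 551.5, -165.6,   34.2,   13.2,   89.5,   43.5]), array([ 550.7, -167.1]))
S loupe (95, array([620.2,  -3. ,  26.5,  26.9,  27.2,  28. ]), array([618.7,  -5.6]))
S jar (124, array([430.6,  -1.1,  33.2,  29.6,  72.2,  44.3]), array([429.6,  -4.4]))
T bay (34, array([590.8, 243.9,  13.2,  14. ,  88.3,  97.2]), array([591.1, 243. ]))
T mid (96, array([ 550.5, -225.7,   38.2,   15. ,   86.3,   70.5]), array([ 550.3, -225.4]))
T spacer (64, array([ 552.6, -162.4,   31.7,   11.6,   86.6,   44.9]), array([ 552.5, -162.4]))
T loupe (84, array([620.2,  -1.9,  20.9,  26. ,  85.2,  29.5]), array([620. ,  -1.2]))
T jar (130, array([4.315e+02, 1.000e-01, 2.990e+01, 2.950e+01, 8.500e+01, 4.550e+01]), array([431.4,   0.5]))
t32.5 delta [ 1.6832e+02 -1.3000e-01  7.1490e+01  1.0000e-02] F [0.8 0.  0.6] pos [616.   61.4 271.5] rot [-1.7997e+02 -3.0000e-02  9.8160e+01] w 0.3
```

View pics/c6.png

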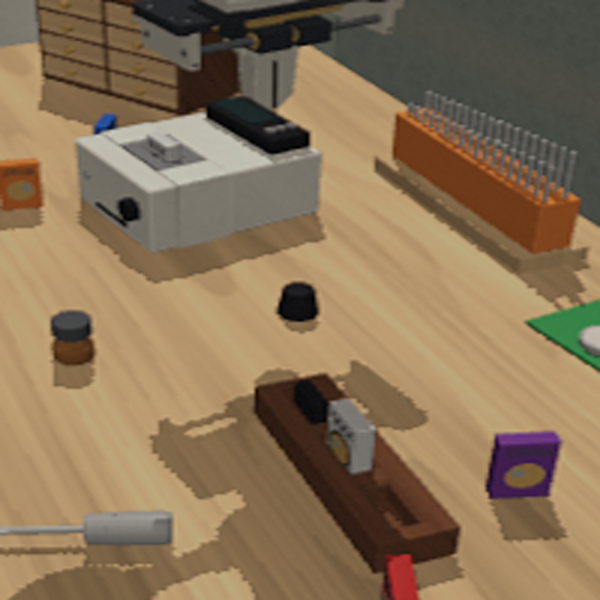

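The crop shows the cassette caught low in the bay at (165,148) and the tested one upright in the middle slot at (350,437). The bystanders are where they were. I'll check the red block numerically, then hand in.

```bash
python3 - <<'E'
from h import *
for n,(r,c) in{'top':((205,222),(438,468)),'side':((318,365),(372,395))}.items():
    a=cv2.imread(f'pics/{n}0.png');b=cv2.imread(f'pics/{n}6.png')
    f=lambda i:np.argwhere((i[r[0]:r[1],c[0]:c[1],2].astype(int)-i[r[0]:r[1],c[0]:c[1],1])>100)
    print(n,len(f(a)),f(a).mean(0),len(f(b)),f(b).mean(0))
print(bot.close_job())
E
```

```text
top 71 [ 6.49295775 16.88732394] 70 [ 6.6 17.3]
side 310 [22.10967742 11.47741935] 143 [12.46853147 11.65734266]
the job is handed in; nothing more can be done
None
```

The job is done and handed in at about 32.6 s of the 72 s allowed. `close_job` gave no verdict.

**What I did:**
- I pressed the tested cassette to about 9 N, felt the end stop, and let it pop up by itself; its top rose from z ≈ 97 to z ≈ 114 mm.
- I stood it in the rack's middle slot.
- I put the silver waiting cassette into the bay and pressed it, reading at most about 9.5 N, until the catch held it.

**Last checks:**
- **Bay:** the cassette's top was at z ≈ 97 mm, the same caught height as at the start, more than 1 s after I let up.
- **Rack:** the tested cassette stands upright and centred in the middle slot, with its top at 70 mm.
- **Bystanders:** the spacer and jar read within about 1 mm of where they started, and the loupe within about 2.6 mm, which is measurement scatter. The gripper was clear of everything.

**Irregularities:**
- The cassette touched the slot wall sideways with about 3 N on entry, and I corrected that by moving back about 0.9 mm.
- The check of the red look-alike disagreed between cameras. The top view shows it unmoved, but in the side view fewer of its pixels passed the colour threshold (143 instead of 310). I took this to be the arm's shadow but did not check it further. The arm did not work near it, and I saw no contact forces there.

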